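Set the screw stop of a canvas jig free of slack and slide the panel sled home

TASK

Set the stop of the painting jig to the index pointer and load the panel: the screw is worn, so turn the wing knob to wind the stop away from the sled until its face is well past the pointer (about 5 mm), then wind it back until the face is level with the pointer with all the slack taken up, the nut bearing on the stop's front plate. Then push the sled along its channel, straight and gently, until it rests square against the stop without shifting it. Leave the other things on the bench and the jig's ledge where they are.

Things in the scene. Friction and masses are not known exactly. Their poses are not given: they have to be found in the camera images.
- stop_face (a point): Top middle of the front face (towards the sled) of the sliding aluminium stop, an open frame 110 mm wide, 60 mm long, top 73 mm above the table. Axes, as for all jig parts: y along the channel from sled to stop and gear head, z up, x towards the ledge away from the robot. It slides along y (about 4 N drag), moved by the nut inside it.
- nut_mid (a point): Top middle of the brass nut (50 mm wide, 30 long) on the screw, in the stop's 36 mm long opening: 6 mm of slack. It lies 27 mm along y from the stop face when it bears on the front plate (gap behind it), 33 mm when on the rear plate. A push on the stop face moves the stop back through any gap at the front plate; with none it stands firm to about 30 N.
- knob_grip (a point): Grip point on the vertical axis of the wing knob, a black bar 62 mm long (this point's x axis), 16 mm thick (its y axis), 36 mm tall on a disc of 60 mm, on top of the gear head. The point is 104 mm above the table, the bar's top 121, the disc's top 85. The axis is at x 0, y 180 mm from the jig's origin.
- knob (a joint): Angle of the wing knob, rad, 0 at the start, growing clockwise seen from above, limits -1.5 to 6. Clockwise moves the nut along +y (stop away from the sled), 8 mm per radian; the other way brings it back. It turns stiffly (0.28 N m) and stays where it is left. 2.2 to 5 rad are wanted one way, so let go and take it again some times.
- index_tip (a point): Tip of the thin level steel pointer (2.5 mm wide along y), 65 mm above the table, clamped on the jig's ledge and reaching to the flank of the stop. Its y along the jig is where the stop's front face must come. Fixed; its place along the jig differs from start to start. At the start the stop face is 12 to 28 mm short of it, on the sled's side.
- jig: The plywood jig, 460 mm long (y) by 280 mm wide, 20 mm thick, fixed to the table. Origin under the middle of the channel. Two cork-lined guide rails 18 mm high run beside the sled from y -230 to +20 mm, inner faces at x -76 and +76 mm.
- sled_front (a point): Middle of the front edge of the loose wooden sled with a canvas panel (150 mm wide, 80 mm long along y, about 0.35 kg), 31 mm above the table. It slides in the channel towards the stop, 1.2 mm play at each side. The cork rails grip: pushed well off its centre line it skews and jams; along the centre line it runs with 2 to 4 N.
- sled_rear (a point): Middle of the rear face of the sled, 80 mm behind its front edge, 41 mm above the table: the outside of its upright push plate (12 mm thick, 150 mm wide, top 62 mm above the table). The place to push.
- pot_a: small round paint pot, 48 mm across, 50 mm tall, standing on the far ledge of the jig beside the channel; a bystander, origin at its underside.
- pot_b: small round paint pot, 44 mm across, 46 mm tall, standing on the far ledge of the jig near the gear head; a bystander, origin at its underside.
- water_glass: empty drinking glass, 80 mm across, 100 mm tall, on the table to the robot's right; a bystander, origin at its underside.
- paint_jar: paint jar, 90 mm across, 110 mm tall, on the table to the robot's left; a bystander, origin at its underside.
- yellow_jar: paint jar, 80 mm across, 90 mm tall, on the table to the robot's left; a bystander, origin at its underside.
- brush: paint brush 200 mm long lying on the table to the robot's right; a bystander, origin at its underside.
- paint_tube: paint tube 100 mm long lying on the table to the robot's left; a bystander, origin at its underside.
Things that resemble listed ones, but are neither listed nor needed, are in the scene too. What is meant by the part that bears sled_front is not blue or turquoise, and is the larger of those in its own colour.

How it is judged:
By the outcome, as a careful person would: the job done as asked, in the order asked, and still so for the second after the job is handed in, with the robot touching nothing.
It also fails if it takes over 72 s, if anything falls off the work surface, if the arm or the gripper's body presses on something with over 40 N, if the wrist force passes 120 N, or if a joint passes its speed limit or range.

ROBOT

A 6-joint arm with a two-finger parallel gripper is mounted at the origin on the work surface. World frame = base frame: x ahead of the robot, y to its left, z up, the work surface at z = 0. Lengths are in m, angles in rad, forces in N, time in s.
With the tool pointing down it reaches from about 0.375 to 0.9 m from the base axis. Payload 3.1 kg.
Tool frame: the origin (TCP) lies on the front face of the gripper's body, between the roots of the fingers; the fingertips stand 73 mm ahead of it and the grasp point (between the pads) lies 54 mm ahead of it (manip.tips_ahead is the distance from the TCP to the fingertips, in m); z points along the fingers, y is the line along which they close (so a half turn about z gives the same grasp; the last joint's range is limited). The gripper opens to 85 mm and grips with 20 to 120 N. Pads are 22 mm wide; open, the fingers measure 114 mm over their backs; the gripper's body (76 mm by 85 mm) begins 54 mm behind the grasp point. The pads swing forward as they close: fully open they stand 13 mm farther back than shut.
Start: joints at [0.93, 0.527, 1.433, -0, 1.181, -0.178], TCP at [0.278, 0.56, 0.304] pointing down, gripper open.
Joint ranges: [-3.08, 3.08], [-0.75, 2.2], [0.22, 2.44], [-1.43, 4.57], [0, 2.65], [-2.85, 2.85]. Speed limits (rad/s): [2.79, 2.79, 3.14, 3.14, 3.14, 3.14].

INTERFACE

Orientations are given as a unit quaternion [x, y, z, w].
In Python, from station import sense, eyes, workorder, manip gives the robot as it stands.
- The arm moves only by the shell command python3 -m inch 'ROWS' [OPENING] [FORCE]. ROWS is JSON, a list of rows, each an object of numbers: "dx", "dy", "dz": the shift along the tool's x, y, z in cm; "wx", "wy", "wz": the turn, a rotation vector about the tool's x, y, z in degrees. In form: [{"dx": .., "dy": .., "dz": .., "wx": .., "wy": .., "wz": ..}, ...]. A call has 1 to 10 rows; each row shifts and turns the commanded pose from where the row before left it, along the tool's axes as they then stand; what a row does not reach is not made up. A row lasts 1/8 s, in which the tool goes at most 62.5 mm and 10.7 degrees, less where a joint would pass 70% of its speed; a pose out of reach is approached as far as the arm can. A call with a gripper value outside its range is refused whole. OPENING is the opening, from 0 (shut) to 1 (fully open), set as the call begins (- or left out, the last holds). The fingers move at their own pace and stop on an object; FORCE is the grip in N (left out, the last holds). Time passes only in rows, so rows that do not move let the fingers close. It gives the time, the measured TCP pose, the force, the opening and the grip force at its end, in the units of the state.
- sense(): the state, without advancing time (a new reading comes with each control period).
- eyes.snapshot(name): name is "side" or "top" or "wrist"; returns the picture (400x640x3 uint8, red, green, blue); there is no depth.
- eyes.camera_params(name): a dict with "fx", "fy", "cx", "cy" (pixels), "rvec" (rotation vector, rad) and "tvec" (3), from world to camera coordinates, as OpenCV has them. Camera axes: x right, y down, z forward; pixel columns grow to the right and rows downward; lengths in m; the calibration is good to about 2 mm. A picture is of the moment at which its call begins: read the wrist's pose just before it. camera_params takes no time and is no camera call; for the wrist camera it gives the pose at the moment of the call.
- workorder.sign_off(): hands the job in; it is judged then, once.
The state is a dict: "t": time; "q": joint angles; "qd": joint speeds; "tau": joint torques, N m; "tcp_pos": TCP position; "tool_rot": TCP orientation; "force": force on the tool from outside, world axes, zero at the start; "ft_torque": the same for the moment, N m; "finger_gap": opening from 0.0 (shut) to 1.0 (fully open); "gripper_force": force on a finger pad.
Only numpy, scipy, OpenCV 4.12 (cv2) and the standard library are available. Lean on these libraries where they do the work, as an engineer would, in place of code of your own. Each camera call takes 0.05 s, during which the arm holds its last target. There are 200 camera calls.

## Working session

There is one attempt and no reset: what is moved stays moved. The work goes in short steps, Python scripts to look and compute and a shell command to move; the robot and the scene stay as the last step left them, time stands still between calls to the robot, and variables do not carry over. Pictures are saved under pics/ and viewed, at most 10 in all, crops included, and the job is handed in when it is done.

```bash
ls; mkdir -p pics
cat > h.py <<'E'
import numpy as np, cv2
from station import sense, eyes, workorder, manip
from scipy.spatial.transform import Rotation as R
def snap(n,f):
    p=eyes.camera_params(n); im=eyes.snapshot(n); cv2.imwrite('pics/'+f+'.png',im[:,:,::-1]); np.save('pics/'+f+'.npy',p,allow_pickle=True)
def load(f): return np.load('pics/'+f+'.npy',allow_pickle=True).item()
def ray(p,u,v):
    M=R.from_rotvec(np.ravel(p['rvec'])).as_matrix(); t=np.ravel(p['tvec'])
    d=M.T@np.array([(u-p['cx'])/p['fx'],(v-p['cy'])/p['fy'],1]); return -M.T@t,d/np.linalg.norm(d)
def atz(p,u,v,z):
    o,d=ray(p,u,v); return o+d*(z-o[2])/d[2]
def tri(*obs):
    A=np.zeros((3,3));b=np.zeros(3)
    for p,u,v in obs:
        o,d=ray(p,u,v); P=np.eye(3)-np.outer(d,d); A+=P;b+=P@o
    x=np.linalg.solve(A,b)
    return x,[float(np.linalg.norm((np.eye(3)-np.outer(d,d))@(x-o)))*1000 for o,d in [ray(*q) for q in obs]]
def proj(p,X):
    return cv2.projectPoints(np.array(X,float).reshape(-1,3),np.ravel(p['rvec']),np.ravel(p['tvec']),np.array([[p['fx'],0,p['cx']],[0,p['fy'],p['cy']],[0,0,1]]),None)[0].reshape(-1,2)
E
python3 - <<'E'
from h import *
for n in('top','side'): snap(n,n+'0')
s=sense();print(s)
p=load('top0');print(p);print(load('side0'))
E
```

```text
pics
{'t': 0.1, 'q': array([ 9.30503449e-01,  5.28372096e-01,  1.43376315e+00, -6.97655135e-06,
        1.18139443e+00, -1.78500565e-01]), 'qd': array([-0.00030656, -0.00158552, -0.00257548, -0.00156862,  0.00038332,
       -0.00145256]), 'tau': array([-3.43523761e-04, -4.43309927e+01, -1.78585482e+01, -2.60923298e-04,
        3.93220267e-03, -3.45553399e-07]), 'tcp_pos': array([0.27814452, 0.55914208, 0.30303552]), 'tool_rot': array([ 2.28848590e-01,  9.73461548e-01, -8.89759084e-04, -3.82562617e-04]), 'force': array([-0.20691567, -0.54876592, -0.04418374]), 'ft_torque': array([-0.0178704 ,  0.04976912, -0.03151036]), 'gripper_force': 0.0, 'finger_gap': 1.0030987681557717}
{'fx': 369.60555289296434, 'fy': 369.60555289296434, 'cx': 318.5301632122746, 'cy': 193.30525601507546, 'rvec': array([ 2.1955649 , -2.18362636,  0.03019153]), 'tvec': array([0.00388956, 0.49275906, 1.26808353])}
{'fx': 393.8829138615423, 'fy': 393.8829138615423, 'cx': 325.2599292753039, 'cy': 201.45714106522058, 'rvec': array([ 2.18826984, -0.50275324,  0.27113564]), 'tvec': array([-0.47433916,  0.19362795,  0.93556447])}
```

View pics/top0.png

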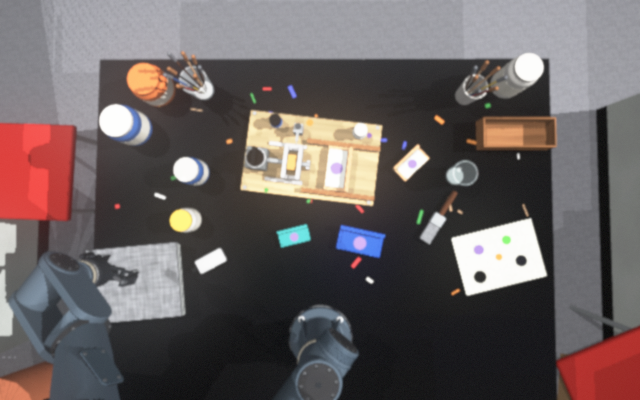

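View pics/side0.png

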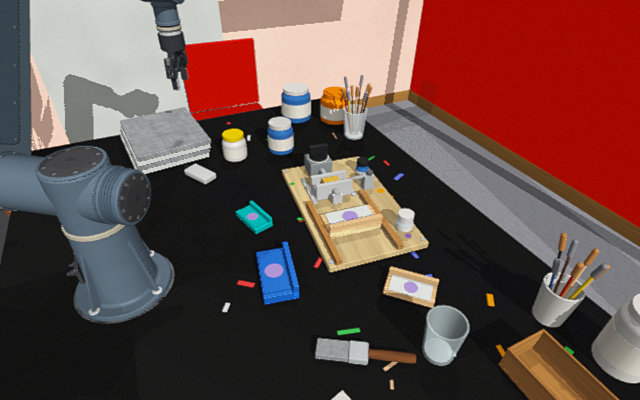

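The top view shows the jig with corners near (247,111), (383,125), (373,205) and (241,191), and the knob at (256,157). The candidate sleds are wooden in the channel (337,168), small wooden (411,163), blue (360,241) and turquoise (294,236). The larger wooden one, in the channel, fits the description. I'll confirm that in a wrist close-up.

Run:
```python
from h import *
p=load('top0')
c=[atz(p,*q,.02) for q in [(247,111),(383,125),(373,205),(241,191)]]
print(np.round(c,3), np.mean(c,0)); 
d=(c[0]-c[1]+c[3]-c[2]); print('yaw of jig y',np.degrees(np.arctan2(d[1],d[0])))
print('knob',atz(p,256,157,.12), 'small sled', atz(p,411,163,.03),'len',np.linalg.norm(c[0]-c[1]),np.linalg.norm(c[1]-c[2]))
s=sense();print(R.from_quat(s['tool_rot']).as_matrix().round(3))
w=eyes.camera_params('wrist');M=R.from_rotvec(w['rvec']).as_matrix();o=-M.T@w['tvec'];print(w['fx'],o-s['tcp_pos'],M.round(3))
T=R.from_quat(s['tool_rot']).as_matrix();print('cam in tool',T.T@(o-s['tcp_pos']),'axes',(T.T@M.T).round(3))
```

```text
[[ 0.778  0.257  0.02 ]
 [ 0.73  -0.215  0.02 ]
 [ 0.453 -0.18   0.02 ]
 [ 0.499  0.274  0.02 ]] [0.61503072 0.03403951 0.02      ]
yaw of jig y 84.19711672875312
knob [0.60273521 0.20483697 0.12      ] small sled [ 0.59685938 -0.30835582  0.03      ] len 0.4749512856161096 0.27874456141997667
[[-0.895  0.446 -0.001]
 [ 0.446  0.895 -0.002]
 [ 0.    -0.002 -1.   ]]
331.38002996735486 [-0.06897061  0.03470581  0.06943569] [[ 0.446  0.895 -0.002]
 [ 0.853 -0.424  0.304]
 [ 0.272 -0.137 -0.953]]
cam in tool [ 0.07723303  0.00020827 -0.06941015] axes [[ 0.    -0.952 -0.305]
 [ 1.     0.    -0.   ]
 [ 0.    -0.305  0.952]]
```

```bash
python3 -m inch '[{"dx":-4.56,"dy":-2.64,"dz":-0.3},{"dx":-4.56,"dy":-2.64,"dz":-0.3},{"dx":-4.56,"dy":-2.64,"dz":-0.3},{"dx":-4.56,"dy":-2.64,"dz":-0.3},{"dx":-4.56,"dy":-2.64,"dz":-0.3},{"dx":-4.56,"dy":-2.64,"dz":-0.3},{"dx":-4.56,"dy":-2.64,"dz":-0.3},{"dx":-4.56,"dy":-2.64,"dz":-0.3},{"dx":-4.56,"dy":-2.64,"dz":-0.3},{"dx":-4.56,"dy":-2.64,"dz":-0.3}]'
python3 -m inch '[{"wz":-10.35},{"wz":-10.35},{},{}]'
python3 - <<'E'
from h import *
snap('wrist','w1')
im=cv2.imread('pics/w1.png');cv2.imwrite('pics/w1b.png',cv2.resize(im,(800,500),interpolation=cv2.INTER_CUBIC))
E
```

```text
invalid input at $[0]: expected keys dx, dy, dz, wx, wy, wz
invalid input at $[0]: expected keys dx, dy, dz, wx, wy, wz
```

View pics/w1b.png

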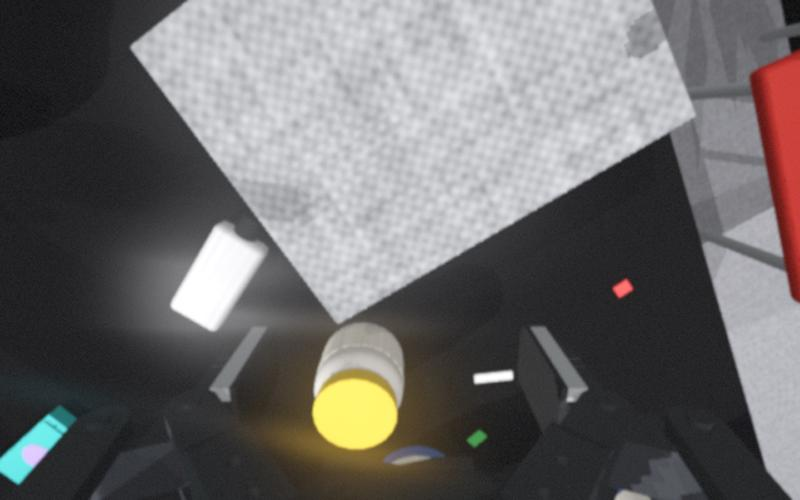

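The rows need all six keys, so the arm did not move. This picture only shows the start spot: yellow jar, grey block, fingers along the lower edge. I'll resend with full rows.

```bash
python3 -m inch '[{"dx":-5,"dy":-2.4,"dz":-0.3,"wx":0,"wy":0,"wz":0},{"dx":-5,"dy":-2.4,"dz":-0.3,"wx":0,"wy":0,"wz":0},{"dx":-5,"dy":-2.4,"dz":-0.3,"wx":0,"wy":0,"wz":0},{"dx":-5,"dy":-2.4,"dz":-0.3,"wx":0,"wy":0,"wz":0},{"dx":-5,"dy":-2.4,"dz":-0.3,"wx":0,"wy":0,"wz":0},{"dx":-5,"dy":-2.4,"dz":-0.3,"wx":0,"wy":0,"wz":0},{"dx":-5,"dy":-2.4,"dz":-0.3,"wx":0,"wy":0,"wz":0},{"dx":-5,"dy":-2.4,"dz":-0.3,"wx":0,"wy":0,"wz":0},{"dx":-5,"dy":-2.4,"dz":-0.3,"wx":0,"wy":0,"wz":0},{"dx":-5,"dy":-2.4,"dz":-0.3,"wx":0,"wy":0,"wz":0}]'
python3 -m inch '[{"dx":0,"dy":0,"dz":0,"wx":0,"wy":0,"wz":-10.35},{"dx":0,"dy":0,"dz":0,"wx":0,"wy":0,"wz":-10.35},{"dx":0,"dy":0,"dz":0,"wx":0,"wy":0,"wz":0},{"dx":0,"dy":0,"dz":0,"wx":0,"wy":0,"wz":0}]'
python3 - <<'E'
from h import *
snap('wrist','w1')
im=cv2.imread('pics/w1.png');cv2.imwrite('pics/w1b.png',cv2.resize(im,(800,500),interpolation=cv2.INTER_CUBIC))
E
```

```text
t: 1.4
tcp_pos: [0.6199, 0.1203, 0.3337]
tool_rot: [0.229, 0.973, 0.0, -0.0]
force: [1.5, 0.4, -0.1]
finger_gap: 1.002
gripper_force: 0.0
t: 1.9
tcp_pos: [0.6189, 0.1221, 0.3337]
tool_rot: [0.051, 0.999, 0.0, -0.0]
force: [-0.3, -0.5, 0.1]
finger_gap: 0.998
gripper_force: 0.0
```

View pics/w1b.png

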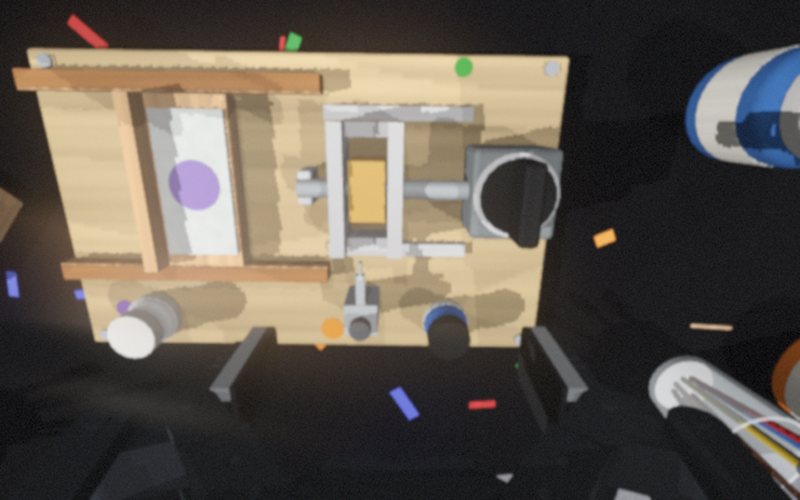

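View w1b, in 800-px coordinates: the sled in the channel has its front edge at x~240 and rear plate at x~118. The stop face top is at (328,~185), the nut spans (348–384, 160–222), the pointer tip is at (360,262) and the knob bar runs (532,165)–(525,245). I'll take a second wrist view for triangulation.

```bash
python3 -m inch '[{"dx":1,"dy":4,"dz":1,"wx":0,"wy":0,"wz":0},{"dx":1,"dy":4,"dz":1,"wx":0,"wy":0,"wz":0},{"dx":0,"dy":4,"dz":1,"wx":0,"wy":0,"wz":0},{"dx":0,"dy":0,"dz":0,"wx":0,"wy":0,"wz":0},{"dx":0,"dy":0,"dz":0,"wx":0,"wy":0,"wz":0}]'
python3 - <<'E'
from h import *
snap('wrist','w2')
a=cv2.imread('pics/w1.png')[75:275,230:470];b=cv2.imread('pics/w2.png')
print(proj(load('w2'),[atz(load('w1'),.8*x,.8*y,z) for x,y,z in[(328,185,.073),(360,262,.065),(530,200,.121),(240,185,.031)]]))
cv2.imwrite('pics/c1.png',cv2.resize(a,(720,600),interpolation=cv2.INTER_CUBIC))
cv2.imwrite('pics/c2.png',cv2.resize(b,(800,500),interpolation=cv2.INTER_CUBIC))
E
```

```text
t: 2.58
tcp_pos: [0.6112, 0.2432, 0.3039]
tool_rot: [0.05, 0.999, -0.0, 0.0]
force: [-0.1, -0.1, -0.8]
finger_gap: 1.001
gripper_force: 0.0
[[129.6378901  174.09823246]
 [167.96262472 237.62395408]
 [282.2322664  192.03122263]
 [ 70.69975465 170.75248004]]
```

View pics/c1.png

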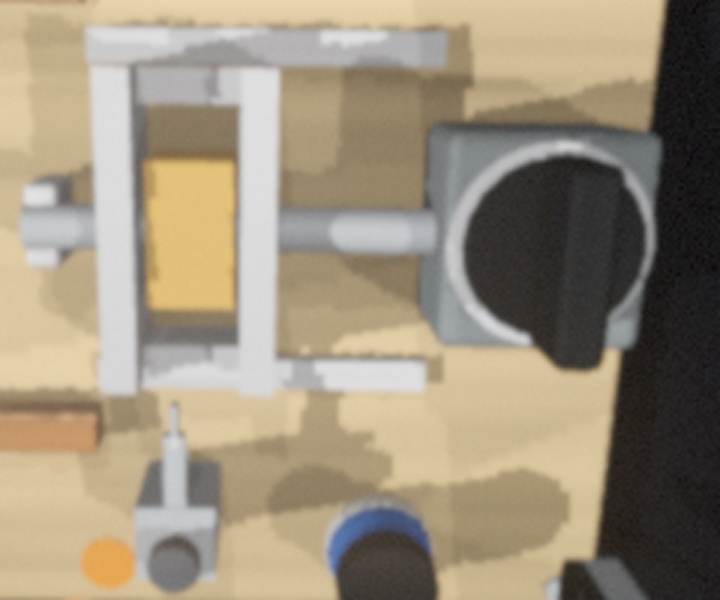

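View pics/c2.png

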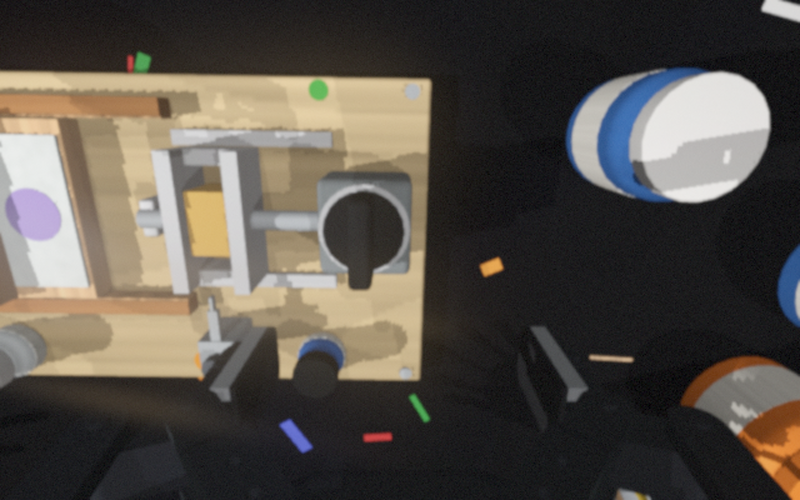

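```bash
cat >> h.py <<'E'
C1=lambda u,v:(230+u/3,75+v/3)
S=lambda u,v:(.8*u,.8*v)
E
python3 - <<'E'
from h import *
a=load('w1');b=load('w2')
T=lambda n,x,y:print(n,*[np.round(q,4) for q in tri((a,*C1(*x)),(b,*S(*y)))])
T('faceA',(92,68),(153,152));T('faceB',(102,393),(172,293));T('tip',(174,403),(211,297))
T('bar far end',(579,368),(360,288)); T('nutNW',(146,158),(189,191));T('nutSE',(235,310),(231,256))
f0=atz(a,*C1(92,68),.073);f1=atz(a,*C1(102,393),.073);print('face',f0,f1,np.linalg.norm(f1-f0),np.degrees(np.arctan2(*(f1-f0)[1::-1])))
m=(f0+f1)/2; tip=atz(a,*C1(174,403),.065)
e=[atz(a,*S(*q),.02) for q in [(30,48),(568,57),(93,342),(540,347)]]
print([np.degrees(np.arctan2(*(e[i+1]-e[i])[1::-1])) for i in(0,2)],np.linalg.norm(e[1]-e[0]))
t0=np.radians(np.degrees(np.arctan2(*(e[1]-e[0])[1::-1])));y=np.array([np.cos(t0),np.sin(t0),0]);x=np.array([y[1],-y[0],0])
print('m',m,'tip',tip,'dy',(tip-m)@y)
b1=atz(a,*C1(599,170),.121);b2=atz(a,*C1(579,368),.121);print('bar',b1,b2,np.linalg.norm(b2-b1),np.degrees(np.arctan2(*(b2-b1)[1::-1])),'mid',(b1+b2)/2)
w,h=[atz(a,*C1(*q),.085) for q in[(445,247),(655,247)]];print('ring ends',w,h,np.linalg.norm(w-h))
d=[atz(a,*C1(*q),.085) for q in[(550,140),(550,350)]];print(d, np.linalg.norm(d[0]-d[1]))
print('sled front', atz(a,*S(240,185),.031),'rear',atz(a,*S(124,180),.062))
E
```

```text
faceA [0.5397 0.0744 0.0709] [0.2285 0.2285]
faceB [0.6465 0.0619 0.0756] [0.2033 0.2033]
tip [0.6574 0.0847 0.063 ] [0.227 0.227]
bar far end [0.6399 0.2145 0.1175] [0.3083 0.3083]
nutNW [0.5708 0.086  0.0578] [0.5657 0.5657]
nutSE [0.6237 0.1107 0.0673] [0.2962 0.2962]
face [0.53948382 0.0747768  0.073     ] [0.64753711 0.0613488  0.073     ] 0.10888444931135939 -7.083942001052373
[np.float64(83.23933925793536), np.float64(83.39165680569225)] 0.45289020138119457
m [0.59351047 0.0680628  0.073     ] tip [0.6565131  0.08491105 0.065     ] dy 0.024147901429596233
bar [0.58134703 0.21951457 0.121     ] [0.63898873 0.21354018 0.121     ] 0.057950479639626955 -5.917402896554334 mid [0.61016788 0.21652738 0.121     ]
ring ends [0.60584251 0.18149891 0.085     ] [0.61278887 0.24889242 0.085     ] 0.06775055265326414
[array([0.57550307, 0.21573427, 0.085     ]), array([0.64404211, 0.21464326, 0.085     ])] 0.0685477279348558
sled front [ 0.58463953 -0.01730056  0.031     ] rear [ 0.56731633 -0.09879627  0.062     ]
```

Run:
```python
from h import *
s=sense();print(s['q'].round(3)); T=R.from_quat(s['tool_rot']).as_matrix()
print('tool y ang',np.degrees(np.arctan2(T[1,1],T[0,1])), 'delta tool cm',(T.T@(np.array([.6095,.2155,.167])-s['tcp_pos'])*100).round(2))
```

```text
[ 2.080e-01  5.720e-01  1.344e+00 -1.000e-03  1.225e+00 -1.261e+00]
tool y ang 84.19359841585886 delta tool cm [-0.09 -2.71 13.72]
```

```bash
python3 -m inch '[{"dx":-0.1,"dy":-2.7,"dz":0,"wx":0,"wy":0,"wz":1.1},{"dx":0,"dy":0,"dz":3,"wx":0,"wy":0,"wz":0},{"dx":0,"dy":0,"dz":3,"wx":0,"wy":0,"wz":0},{"dx":0,"dy":0,"dz":3,"wx":0,"wy":0,"wz":0},{"dx":0,"dy":0,"dz":3,"wx":0,"wy":0,"wz":0},{"dx":0,"dy":0,"dz":1.7,"wx":0,"wy":0,"wz":0},{"dx":0,"dy":0,"dz":0,"wx":0,"wy":0,"wz":0},{"dx":0,"dy":0,"dz":0,"wx":0,"wy":0,"wz":0}]'
python3 -m inch '[{"dx":0,"dy":0,"dz":0,"wx":0,"wy":0,"wz":0},{"dx":0,"dy":0,"dz":0,"wx":0,"wy":0,"wz":0},{"dx":0,"dy":0,"dz":0,"wx":0,"wy":0,"wz":0},{"dx":0,"dy":0,"dz":0,"wx":0,"wy":0,"wz":0},{"dx":0,"dy":0,"dz":0,"wx":0,"wy":0,"wz":0},{"dx":0,"dy":0,"dz":0,"wx":0,"wy":0,"wz":0}]' 0 60
```

```text
t: 3.62
tcp_pos: [0.6104, 0.2162, 0.1682]
tool_rot: [0.06, 0.998, 0.0, 0.001]
force: [0.2, 0.4, 0.3]
finger_gap: 1.005
gripper_force: 0.0
t: 4.38
tcp_pos: [0.6097, 0.2172, 0.1674]
tool_rot: [0.06, 0.998, 0.001, 0.0]
force: [-0.7, 4.6, 3.2]
finger_gap: 0.173
gripper_force: 60.5
```

```bash
python3 -m inch '[{"dx":0,"dy":0,"dz":0,"wx":0,"wy":0,"wz":10},{"dx":0,"dy":0,"dz":0,"wx":0,"wy":0,"wz":10},{"dx":0,"dy":0,"dz":0,"wx":0,"wy":0,"wz":10},{"dx":0,"dy":0,"dz":0,"wx":0,"wy":0,"wz":10},{"dx":0,"dy":0,"dz":0,"wx":0,"wy":0,"wz":10},{"dx":0,"dy":0,"dz":0,"wx":0,"wy":0,"wz":0}]'
python3 -c "
from h import *
s=sense();print(s['q'].round(3),s['ft_torque'].round(2),s['force'].round(1))"
```

```text
t: 5.12
tcp_pos: [0.6097, 0.2172, 0.1674]
tool_rot: [0.476, 0.88, 0.001, -0.0]
force: [-1.0, 4.8, 3.6]
finger_gap: 0.17
gripper_force: 60.6
[ 0.169  0.723  1.481  0.002  0.937 -0.411] [ 0.74  0.24 -0.28] [-1.   4.8  3.6]
```

```bash
python3 -m inch '[{"dx":0,"dy":0,"dz":0,"wx":0,"wy":0,"wz":10},{"dx":0,"dy":0,"dz":0,"wx":0,"wy":0,"wz":10},{"dx":0,"dy":0,"dz":0,"wx":0,"wy":0,"wz":10},{"dx":0,"dy":0,"dz":0,"wx":0,"wy":0,"wz":10},{"dx":0,"dy":0,"dz":0,"wx":0,"wy":0,"wz":10},{"dx":0,"dy":0,"dz":0,"wx":0,"wy":0,"wz":10},{"dx":0,"dy":0,"dz":0,"wx":0,"wy":0,"wz":10},{"dx":0,"dy":0,"dz":0,"wx":0,"wy":0,"wz":10},{"dx":0,"dy":0,"dz":0,"wx":0,"wy":0,"wz":10},{"dx":0,"dy":0,"dz":0,"wx":0,"wy":0,"wz":10}]'
python3 -m inch '[{"dx":0,"dy":0,"dz":0,"wx":0,"wy":0,"wz":10},{"dx":0,"dy":0,"dz":0,"wx":0,"wy":0,"wz":10},{"dx":0,"dy":0,"dz":0,"wx":0,"wy":0,"wz":10},{"dx":0,"dy":0,"dz":0,"wx":0,"wy":0,"wz":10},{"dx":0,"dy":0,"dz":0,"wx":0,"wy":0,"wz":10},{"dx":0,"dy":0,"dz":0,"wx":0,"wy":0,"wz":0},{"dx":0,"dy":0,"dz":0,"wx":0,"wy":0,"wz":0}]'
python3 -c "
from h import *
s=sense();print(s['q'].round(3),s['ft_torque'].round(2))"
```

```text
t: 6.38
tcp_pos: [0.6097, 0.2172, 0.1674]
tool_rot: [0.98, 0.2, 0.001, -0.001]
force: [-0.6, 6.1, 3.4]
finger_gap: 0.175
gripper_force: 60.6
t: 7.25
tcp_pos: [0.6098, 0.2172, 0.1674]
tool_rot: [0.973, -0.232, 0.0, -0.001]
force: [-0.8, 5.3, 4.6]
finger_gap: 0.169
gripper_force: 60.6
[0.169 0.723 1.481 0.003 0.937 2.206] [ 0.9   0.18 -0.27]
```

```bash
python3 -m inch '[{"dx":0,"dy":0,"dz":0,"wx":0,"wy":0,"wz":10},{"dx":0,"dy":0,"dz":0,"wx":0,"wy":0,"wz":10},{"dx":0,"dy":0,"dz":0,"wx":0,"wy":0,"wz":10},{"dx":0,"dy":0,"dz":0,"wx":0,"wy":0,"wz":0}]'
python3 -m inch '[{"dx":0,"dy":0,"dz":0,"wx":0,"wy":0,"wz":0},{"dx":0,"dy":0,"dz":0,"wx":0,"wy":0,"wz":0},{"dx":0,"dy":0,"dz":0,"wx":0,"wy":0,"wz":0},{"dx":0,"dy":0,"dz":0,"wx":0,"wy":0,"wz":0},{"dx":0,"dy":0,"dz":-3,"wx":0,"wy":0,"wz":0},{"dx":0,"dy":0,"dz":-4,"wx":0,"wy":0,"wz":0},{"dx":0,"dy":0,"dz":-4,"wx":0,"wy":0,"wz":-10},{"dx":0,"dy":0,"dz":-1.7,"wx":0,"wy":0,"wz":-10},{"dx":0,"dy":0,"dz":0,"wx":0,"wy":0,"wz":-10},{"dx":0,"dy":0,"dz":0,"wx":0,"wy":0,"wz":-10}]' 1
python3 -m inch '[{"dx":0,"dy":0,"dz":0,"wx":0,"wy":0,"wz":-10},{"dx":0,"dy":0,"dz":0,"wx":0,"wy":0,"wz":-10},{"dx":0,"dy":0,"dz":0,"wx":0,"wy":0,"wz":-10},{"dx":0,"dy":0,"dz":0,"wx":0,"wy":0,"wz":-10},{"dx":0,"dy":0,"dz":0,"wx":0,"wy":0,"wz":-10},{"dx":0,"dy":0,"dz":0,"wx":0,"wy":0,"wz":-10},{"dx":0,"dy":0,"dz":0,"wx":0,"wy":0,"wz":-10},{"dx":0,"dy":0,"dz":0,"wx":0,"wy":0,"wz":-10},{"dx":0,"dy":0,"dz":0,"wx":0,"wy":0,"wz":-10},{"dx":0,"dy":0,"dz":0,"wx":0,"wy":0,"wz":-10}]'
python3 -m inch '[{"dx":0,"dy":0,"dz":0,"wx":0,"wy":0,"wz":-10},{"dx":0,"dy":0,"dz":0,"wx":0,"wy":0,"wz":-10},{"dx":0,"dy":0,"dz":0,"wx":0,"wy":0,"wz":-10},{"dx":0,"dy":0,"dz":0,"wx":0,"wy":0,"wz":-10},{"dx":0,"dy":0,"dz":0,"wx":0,"wy":0,"wz":0}]'
python3 - <<'E'
from h import *
s=sense();T=R.from_quat(s['tool_rot']).as_matrix();print(s['q'].round(3),'yaw',np.degrees(np.arctan2(T[1,1],T[0,1])))
snap('wrist','w3')
print(proj(load('w3'),[[.657,.0847,.064],[.597,.097,.073]]))
y=np.array([np.cos(np.radians(83.1)),np.sin(np.radians(83.1)),0]);print('view shift to put stop in view, tool cm',(T.T@(np.array([.60,.09,0])-s['tcp_pos'])*100)[:2])
E
```

```text
t: 7.75
tcp_pos: [0.6097, 0.2172, 0.1674]
tool_rot: [0.88, -0.476, -0.0, -0.001]
force: [-1.8, 5.0, 4.5]
finger_gap: 0.174
gripper_force: 60.6
t: 9.0
tcp_pos: [0.6095, 0.2162, 0.2944]
tool_rot: [0.99, -0.144, 0.0, 0.0]
force: [0.0, -0.4, -0.4]
finger_gap: 0.998
gripper_force: 0.0
t: 10.25
tcp_pos: [0.6094, 0.2162, 0.2938]
tool_rot: [0.746, 0.666, -0.0, 0.0]
force: [-0.0, -0.4, 0.3]
finger_gap: 0.999
gripper_force: 0.0
t: 10.88
tcp_pos: [0.6095, 0.2162, 0.2938]
tool_rot: [0.477, 0.879, -0.0, -0.0]
force: [0.1, -0.2, 0.2]
finger_gap: 0.994
gripper_force: 0.0
[ 0.168  0.568  1.385 -0.     1.189 -0.408] yaw 33.03475295124879
[[287.91353318 306.45127052]
 [241.90611714 274.88058559]]
view shift to put stop in view, tool cm [-10.06437616  -7.66327048]
```

```bash
python3 -m inch '[{"dx":-4.3,"dy":-1.4,"dz":2.1,"wx":0,"wy":0,"wz":0},{"dx":-4.3,"dy":-1.4,"dz":2.1,"wx":0,"wy":0,"wz":0},{"dx":-4.2,"dy":-1.3,"dz":2.1,"wx":0,"wy":0,"wz":-10},{"dx":0,"dy":0,"dz":0,"wx":0,"wy":0,"wz":-10},{"dx":0,"dy":0,"dz":0,"wx":0,"wy":0,"wz":-10},{"dx":0,"dy":0,"dz":0,"wx":0,"wy":0,"wz":-10},{"dx":0,"dy":0,"dz":0,"wx":0,"wy":0,"wz":-10},{"dx":0,"dy":0,"dz":0,"wx":0,"wy":0,"wz":0},{"dx":0,"dy":0,"dz":0,"wx":0,"wy":0,"wz":0}]'
python3 - <<'E'
from h import *
snap('wrist','w3')
print(proj(load('w3'),[[.657,.0847,.064],[.597,.097,.073]]))
im=cv2.imread('pics/w3.png')[60:300,210:470];cv2.imwrite('pics/c3.png',cv2.resize(im,(650,600),interpolation=cv2.INTER_CUBIC))
E
```

```text
t: 12.05
tcp_pos: [0.6452, 0.0867, 0.2309]
tool_rot: [0.062, 0.998, -0.0, -0.0]
force: [-0.4, 0.0, 0.0]
finger_gap: 0.997
gripper_force: 0.0
[[317.87577985 217.17636604]
 [324.92070987 137.6460644 ]]
```

View pics/c3.png

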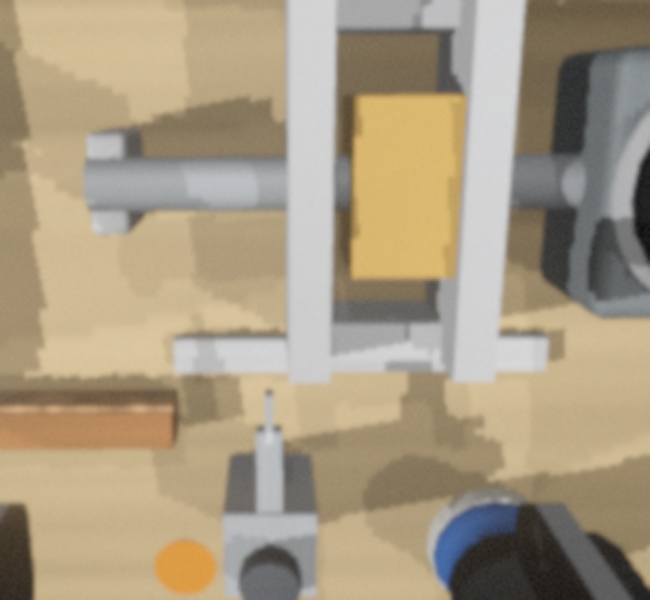

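The crop shows the nut (352–465) against the rear plate. The stop face corner is at (290,382) and the pointer tip at (268,393), so the face is past the pointer. Now to compute by how much.

```bash
cat >> h.py <<'E'
Y=np.array([np.cos(np.radians(83.1)),np.sin(np.radians(83.1)),0]); X=np.array([Y[1],-Y[0],0])
def edges(f,y0,y1,x0,x1):
    g=cv2.imread('pics/'+f+'.png',0).astype(float); r=g[y0:y1,x0:x1].mean(0); return r.round(0)
E
python3 - <<'E'
from h import *
p=load('w3');c=lambda u,v:(210+u/2.5,60+v/2.5)
A=atz(p,*c(290,380),.073);B=atz(p,*c(287,0),.073);t=atz(p,*c(268.5,393),.065)
print(A,B,t,'past mm',(A-t)@Y*1000,(B-t)@Y*1000,'ang',np.degrees(np.arctan2(*(A-B)[1::-1])))
n=[atz(p,*c(u,v),.066) for u,v in((353,185),(463,185))];print('nut front/rear rel A',[(q-A)@Y*1000 for q in n])
print(edges('w3',205,212,312,336)); print(edges('w3',222,227,306,328))
E
```

```text
[0.6503645  0.09150715 0.073     ] [0.54855263 0.1026284  0.073     ] [0.65660054 0.0843882  0.065     ] past mm 6.318203286679784 5.12755122096668 ang -6.233894232203177
nut front/rear rel A [np.float64(17.50306354506799), np.float64(48.20673713125624)]
[202. 202. 202. 202. 202. 202. 201. 201. 201. 200. 201. 200. 199. 198.
 201. 203. 203. 203. 203. 204. 203. 204. 204. 204.]
[160. 173. 185. 190. 191. 191. 192. 191. 191. 191. 189. 189. 189. 191.
 191. 191. 191. 190. 191. 190. 190. 190.]
```

The face is about 6 mm past the pointer, with the nut on the rear plate. I'll take the knob again and wind back: 6 mm of slack plus 6 mm makes about 86°. I'll do 70° first and then look.

```bash
python3 -m inch '[{"dx":1.7,"dy":4.2,"dz":0,"wx":0,"wy":0,"wz":0},{"dx":1.7,"dy":4.2,"dz":0,"wx":0,"wy":0,"wz":0},{"dx":1.6,"dy":4.2,"dz":0,"wx":0,"wy":0,"wz":10},{"dx":0,"dy":0,"dz":0,"wx":0,"wy":0,"wz":10},{"dx":0,"dy":0,"dz":0,"wx":0,"wy":0,"wz":10},{"dx":0,"dy":0,"dz":0,"wx":0,"wy":0,"wz":10},{"dx":0,"dy":0,"dz":0,"wx":0,"wy":0,"wz":10},{"dx":0,"dy":0,"dz":0,"wx":0,"wy":0,"wz":0}]'
python3 - <<'E'
from h import *
s=sense();T=R.from_quat(s['tool_rot']).as_matrix();print('yaw',np.degrees(np.arctan2(T[1,1],T[0,1])),'cm',(T.T@(np.array([.61,.2178,.167])-s['tcp_pos'])*100).round(2))
E
```

```text
t: 13.1
tcp_pos: [0.6106, 0.2179, 0.231]
tool_rot: [0.476, 0.88, 0.0, 0.0]
force: [0.4, 0.1, -0.4]
finger_gap: 1.002
gripper_force: 0.0
yaw 33.17554188870009 cm [ 0.03 -0.05  6.4 ]
```

```bash
python3 -m inch '[{"dx":0,"dy":0,"dz":3.2,"wx":0,"wy":0,"wz":0},{"dx":0,"dy":0,"dz":3.2,"wx":0,"wy":0,"wz":0},{"dx":0,"dy":0,"dz":0,"wx":0,"wy":0,"wz":0}]'
python3 -m inch '[{"dx":0,"dy":0,"dz":0,"wx":0,"wy":0,"wz":0},{"dx":0,"dy":0,"dz":0,"wx":0,"wy":0,"wz":0},{"dx":0,"dy":0,"dz":0,"wx":0,"wy":0,"wz":0},{"dx":0,"dy":0,"dz":0,"wx":0,"wy":0,"wz":0},{"dx":0,"dy":0,"dz":0,"wx":0,"wy":0,"wz":0},{"dx":0,"dy":0,"dz":0,"wx":0,"wy":0,"wz":0}]' 0 60
python3 -m inch '[{"dx":0,"dy":0,"dz":0,"wx":0,"wy":0,"wz":-10},{"dx":0,"dy":0,"dz":0,"wx":0,"wy":0,"wz":-10},{"dx":0,"dy":0,"dz":0,"wx":0,"wy":0,"wz":-10},{"dx":0,"dy":0,"dz":0,"wx":0,"wy":0,"wz":-10},{"dx":0,"dy":0,"dz":0,"wx":0,"wy":0,"wz":-10},{"dx":0,"dy":0,"dz":0,"wx":0,"wy":0,"wz":-10},{"dx":0,"dy":0,"dz":0,"wx":0,"wy":0,"wz":-10},{"dx":0,"dy":0,"dz":0,"wx":0,"wy":0,"wz":0},{"dx":0,"dy":0,"dz":0,"wx":0,"wy":0,"wz":0}]'
python3 - <<'E'
from h import *
s=sense();T=R.from_quat(s['tool_rot']).as_matrix();print('yaw',np.degrees(np.arctan2(T[1,1],T[0,1])),s['q'].round(3),s['ft_torque'].round(2))
snap('wrist','w4');print(proj(load('w4'),[[.657,.0847,.064],[.65,.0915,.073],[.549,.1026,.073]]))
E
```

```text
t: 13.48
tcp_pos: [0.6088, 0.2174, 0.1644]
tool_rot: [0.475, 0.88, -0.002, -0.002]
force: [-0.3, 0.3, 0.0]
finger_gap: 1.003
gripper_force: 0.0
t: 14.22
tcp_pos: [0.61, 0.2173, 0.168]
tool_rot: [0.476, 0.879, -0.001, -0.0]
force: [-3.6, -1.8, 5.2]
finger_gap: 0.176
gripper_force: 60.2
t: 15.35
tcp_pos: [0.6101, 0.2175, 0.168]
tool_rot: [-0.115, 0.993, -0.0, -0.001]
force: [-3.4, -1.4, 5.1]
finger_gap: 0.173
gripper_force: 60.2
yaw 103.18111836014015 [ 1.710e-01  7.230e-01  1.478e+00 -1.000e-03  9.420e-01 -1.630e+00] [-0.2   0.42  0.3 ]
[[ 79.49829417 260.98136135]
 [ 81.06486021 260.23317764]
 [108.94872318  75.48565365]]
```

```bash
python3 -m inch '[{"dx":0,"dy":0,"dz":0,"wx":0,"wy":0,"wz":0},{"dx":0,"dy":0,"dz":0,"wx":0,"wy":0,"wz":0},{"dx":0,"dy":0,"dz":0,"wx":0,"wy":0,"wz":0},{"dx":0,"dy":0,"dz":0,"wx":0,"wy":0,"wz":0},{"dx":0,"dy":0,"dz":-3.2,"wx":0,"wy":0,"wz":0},{"dx":0,"dy":0,"dz":-3.2,"wx":0,"wy":0,"wz":0},{"dx":0,"dy":0,"dz":0,"wx":0,"wy":0,"wz":10},{"dx":0,"dy":0,"dz":0,"wx":0,"wy":0,"wz":10}]' 1
python3 -m inch '[{"dx":-1.7,"dy":-4.2,"dz":0,"wx":0,"wy":0,"wz":0},{"dx":-1.7,"dy":-4.2,"dz":0,"wx":0,"wy":0,"wz":0},{"dx":-1.6,"dy":-4.2,"dz":0,"wx":0,"wy":0,"wz":0},{"dx":0,"dy":0,"dz":0,"wx":0,"wy":0,"wz":0},{"dx":0,"dy":0,"dz":0,"wx":0,"wy":0,"wz":0}]'
python3 - <<'E'
from h import *
snap('wrist','w5')
p=load('w5');print(proj(p,[[.657,.0847,.065]]))
im=cv2.imread('pics/w5.png')[120:240,250:410];cv2.imwrite('pics/c5.png',cv2.resize(im,(800,600),interpolation=cv2.INTER_CUBIC))
E
```

```text
t: 16.4
tcp_pos: [0.6108, 0.2179, 0.2316]
tool_rot: [0.063, 0.998, 0.0, 0.001]
force: [0.2, -0.2, 0.2]
finger_gap: 1.001
gripper_force: 0.0
t: 17.02
tcp_pos: [0.6449, 0.087, 0.2307]
tool_rot: [0.06, 0.998, 0.0, -0.0]
force: [-1.1, -0.4, -0.7]
finger_gap: 1.0
gripper_force: 0.0
[[317.46592793 218.29121789]]
```

View pics/c5.png

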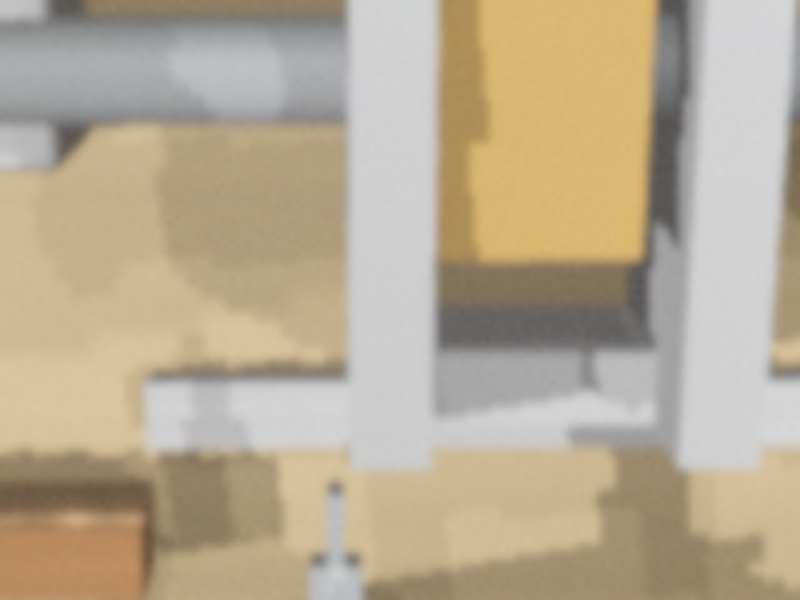

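The nut now bears on the front plate, with the gap behind it. The face corner is at (352,468) and the tip at (335,485). Next I'll take the edges by saturation at sub-pixel accuracy.

```bash
cat >> h.py <<'E'
def gap(f,fr,pr,xf,xp):
    """mm face past pointer; rows fr just above stop corner, pr on the pin near its tip; x windows"""
    p=load(f); im=cv2.imread('pics/'+f+'.png').astype(float); s=im[:,:,2]-im[:,:,0]
    def cross(r,x0):
        m=(r[:3].mean()+r[-3:].mean())/2; i=np.where((r[:-1]>m)&(r[1:]<=m))[0][0]; return x0+i+(r[i]-m)/(r[i]-r[i+1])
    F=[]
    for a,b in fr:
        u=cross(s[a:b,xf[0]:xf[1]].mean(0),xf[0]); F.append(atz(p,u,(a+b-1)/2,.073)); print('face px',round(u,2))
    r=s[pr[0]:pr[1],xp[0]:xp[1]].mean(0); w=np.clip(np.median(r)-r,0,None); w[w<.3*w.max()]=0; u=(w*np.arange(*xp)).sum()/w.sum(); print('pin px',round(u,2))
    t=atz(p,u,(pr[0]+pr[1]-1)/2,.065); print('past mm',[round(float((q-t)@Y)*1000,2) for q in F], 'parallax per mm height', round(float(ray(p,u,pr[0])[1]@Y),3)); return F,t
E
python3 - <<'E'
from h import *
c=lambda u,v:(250+u/5,120+v/5);p=load('w5')
A=atz(p,*c(352,460),.073);B=atz(p,*c(349,0),.073);t=atz(p,*c(335,490),.065);print([(q-t)@Y*1000 for q in(A,B)])
gap('w5',[(202,207),(195,200)] and [(165,185),(151,164)],(219,226),(300,328),(308,328))
im=cv2.imread('pics/w5.png').astype(int);s=im[:,:,2]-im[:,:,0];print(s[205:214:2,308:332]);print(s[216:230:2,308:328])
E
```

```text
[np.float64(2.5161303254724987), np.float64(1.9966878173567921)]
face px 318.95
face px 318.72
pin px 316.59
past mm [1.77, 1.6] parallax per mm height -0.005
[[-1 -1  1  0 -1  0 -1 -1 -1 -1  1  0  0  0  2  0  1  1  0  0  0  0  0  1]
 [ 1  1  2  1  2  1  1  2  0  1  2  1  1  0  0  1  0  0  0  1  1  0  1  0]
 [24 22 22 21 22 22 22 22 23 23 22 15  5  1  1  0  1  1  1  1  1  2  1  0]
 [56 56 55 55 56 55 57 56 57 57 53 33 10  1  0  1  2  1  1  1  1  1  1  1]
 [60 58 59 58 60 58 59 58 58 58 55 43 27 17 16 16 13 15 15 15 15 16 15 15]]
[[59 60 59 59 59 59 57 50 43 40 48 57 58 58 58 58 56 57 56 57]
 [59 59 59 60 59 58 53 36 15  9 30 51 57 58 57 58 57 58 57 57]
 [58 59 59 59 59 57 48 27  7  2 17 42 55 59 58 57 57 56 58 55]
 [59 59 60 58 58 57 47 26  6  1 17 42 56 59 58 56 58 57 57 59]
 [59 60 60 58 59 58 49 26  7  3 18 43 56 60 59 59 57 56 59 57]
 [59 58 59 60 59 58 49 27  6  3 18 42 56 59 58 58 58 58 57 57]
 [61 61 59 58 59 57 47 25  6  3 18 43 55 59 59 58 60 58 57 58]]
```

Run:
```python
from h import *
for f,x in(('w5',(300,330)),('w3',(312,340))):
    gap(f,[(210,212),(165,185)],(219,226),x,(308,328))
```

```text
face px 319.42
face px 318.95
pin px 316.59
past mm [2.12, 1.76] parallax per mm height -0.005
face px 324.84
face px 323.87
pin px 317.1
past mm [5.71, 4.94] parallax per mm height -0.005
```

About 2.1 mm remains, which is 15° more counter-clockwise.

```bash
python3 -m inch '[{"dx":1.7,"dy":4.2,"dz":0,"wx":0,"wy":0,"wz":0},{"dx":1.7,"dy":4.2,"dz":0,"wx":0,"wy":0,"wz":0},{"dx":1.6,"dy":4.2,"dz":0,"wx":0,"wy":0,"wz":0},{"dx":0,"dy":0,"dz":0,"wx":0,"wy":0,"wz":-10},{"dx":0,"dy":0,"dz":0,"wx":0,"wy":0,"wz":-10},{"dx":0,"dy":0,"dz":3.2,"wx":0,"wy":0,"wz":0},{"dx":0,"dy":0,"dz":3.2,"wx":0,"wy":0,"wz":0},{"dx":0,"dy":0,"dz":0,"wx":0,"wy":0,"wz":0}]'
python3 -m inch '[{"dx":0,"dy":0,"dz":0,"wx":0,"wy":0,"wz":0},{"dx":0,"dy":0,"dz":0,"wx":0,"wy":0,"wz":0},{"dx":0,"dy":0,"dz":0,"wx":0,"wy":0,"wz":0},{"dx":0,"dy":0,"dz":0,"wx":0,"wy":0,"wz":0},{"dx":0,"dy":0,"dz":0,"wx":0,"wy":0,"wz":0},{"dx":0,"dy":0,"dz":0,"wx":0,"wy":0,"wz":0}]' 0 60
python3 -m inch '[{"dx":0,"dy":0,"dz":0,"wx":0,"wy":0,"wz":-5},{"dx":0,"dy":0,"dz":0,"wx":0,"wy":0,"wz":-5},{"dx":0,"dy":0,"dz":0,"wx":0,"wy":0,"wz":-5},{"dx":0,"dy":0,"dz":0,"wx":0,"wy":0,"wz":0},{"dx":0,"dy":0,"dz":0,"wx":0,"wy":0,"wz":0}]'
python3 -m inch '[{"dx":0,"dy":0,"dz":0,"wx":0,"wy":0,"wz":0},{"dx":0,"dy":0,"dz":0,"wx":0,"wy":0,"wz":0},{"dx":0,"dy":0,"dz":0,"wx":0,"wy":0,"wz":0},{"dx":0,"dy":0,"dz":0,"wx":0,"wy":0,"wz":0},{"dx":0,"dy":0,"dz":-3.2,"wx":0,"wy":0,"wz":0},{"dx":0,"dy":0,"dz":-3.2,"wx":0,"wy":0,"wz":0},{"dx":0,"dy":0,"dz":0,"wx":0,"wy":0,"wz":10},{"dx":0,"dy":0,"dz":0,"wx":0,"wy":0,"wz":10},{"dx":0,"dy":0,"dz":0,"wx":0,"wy":0,"wz":10},{"dx":0,"dy":0,"dz":0,"wx":0,"wy":0,"wz":5}]' 1
python3 -m inch '[{"dx":-1.7,"dy":-4.2,"dz":0,"wx":0,"wy":0,"wz":0},{"dx":-1.7,"dy":-4.2,"dz":0,"wx":0,"wy":0,"wz":0},{"dx":-1.6,"dy":-4.2,"dz":0,"wx":0,"wy":0,"wz":0},{"dx":0,"dy":0,"dz":0,"wx":0,"wy":0,"wz":0},{"dx":0,"dy":0,"dz":0,"wx":0,"wy":0,"wz":0}]'
python3 - <<'E'
from h import *
snap('wrist','w6')
gap('w6',[(210,212),(165,185)],(219,226),(300,330),(308,328))
im=cv2.imread('pics/w6.png')[90:250,230:443];cv2.imwrite('pics/c6.png',cv2.resize(im,(798,600),interpolation=cv2.INTER_CUBIC))
E
```

```text
t: 18.08
tcp_pos: [0.608, 0.219, 0.1644]
tool_rot: [-0.115, 0.993, -0.0, -0.003]
force: [-0.4, 1.0, 0.3]
finger_gap: 1.003
gripper_force: 0.0
t: 18.82
tcp_pos: [0.611, 0.2177, 0.1679]
tool_rot: [-0.115, 0.993, -0.0, 0.001]
force: [-1.0, -1.3, 5.2]
finger_gap: 0.173
gripper_force: 59.5
t: 19.45
tcp_pos: [0.6109, 0.218, 0.1679]
tool_rot: [-0.243, 0.97, 0.0, 0.001]
force: [-1.0, -0.5, 5.6]
finger_gap: 0.177
gripper_force: 59.6
t: 20.7
tcp_pos: [0.6105, 0.2178, 0.2308]
tool_rot: [0.061, 0.998, -0.0, -0.0]
force: [0.1, -0.0, 0.5]
finger_gap: 1.0
gripper_force: 0.0
t: 21.32
tcp_pos: [0.6449, 0.0869, 0.2307]
tool_rot: [0.06, 0.998, 0.0, -0.0]
force: [-0.2, 0.4, -0.5]
finger_gap: 1.004
gripper_force: 0.0
face px 316.57
face px 316.1
pin px 316.59
past mm [0.04, -0.24] parallax per mm height -0.005
```

View pics/c6.png

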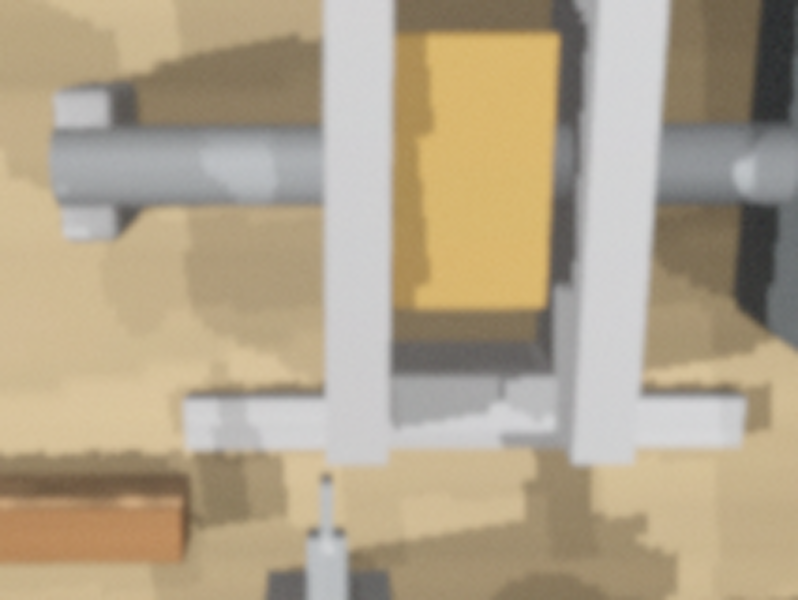

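Picture c6 shows the stop face edge (325,465) level with the pin (325,480), and the nut on the front plate with the gap behind it. Next is the sled: work out the centre line and the approach.

Run:
```python
from h import *
p=load('w1')
im=cv2.imread('pics/w1.png').astype(int)
for u in (60,80,210): # rail pixels: column profile of r-b
    s=(im[:,u-2:u+3,2]-im[:,u-2:u+3,0]).mean(1).round(0).astype(int); print(u,s[45:85],s[200:232])
K=np.array([.6105,.2178,0])
a=atz(p,*S(320,92),.038);b=atz(p,*S(328,263),.038);c=atz(p,*S(62,263),.038);d=atz(p,*S(18,90),.038)
for q in(a,b,c,d): print('rail jig x',(q-K)@X*1000,'y',(q-K)@Y*1000+180)
for n,u,v,z in(('front top',228,97,.031),('front bot',243,264,.031),('rear top',113,91,.062),('rear bot',143,270,.062)):
    q=atz(p,*S(u,v),z);print(n,q.round(4),(q-K)@X*1000,(q-K)@Y*1000+180)
s=sense();T=R.from_quat(s['tool_rot']).as_matrix();P=np.array([.5668,-.1496,.15]);print((T.T@(P-s['tcp_pos'])*100).round(2),s['q'].round(2))
```

```text
60 [59 59 59 60 60 59 57 54 52 53 68 84 90 90 91 90 90 90 89 90 91 91 91 88
 81 73 67 62 60 59 60 60 59 59 60 60 59 59 59 58] [56 55 53 52 50 48 49 50 50 55 65 73 79 87 92 93 94 92 91 91 91 90 84 70
 46 31 28 27 27 25 18 -8]
80 [60 60 60 60 60 59 59 56 53 54 65 80 88 90 90 89 89 89 89 90 90 90 91 88
 83 75 70 64 56 56 57 57 56 58 57 56 57 57 58 59] [61 60 58 54 53 52 51 51 50 54 64 72 77 83 89 91 90 89 89 89 89 89 85 74
 63 58 57 59 58 58 58 58]
210 [61 60 61 61 61 61 61 60 58 54 51 55 67 83 91 90 87 87 86 87 87 86 87 87
 88 88 83 75 70 63 51 45 44 43 43 43 43 42 42 41] [52 51 50 48 47 46 47 45 44 44 44 49 60 68 74 79 82 83 85 88 90 90 92 90
 84 71 62 58 58 58 58 59]
rail jig x -76.53816813489041 y 19.673890905645095
rail jig x 72.99102121819234 y 21.21396437033374
rail jig x 77.40078940789482 y -227.38447716409564
rail jig x -73.67934586712353 y -229.0029217643388
front top [ 0.5107 -0.0112  0.031 ] -71.58455547855763 -59.32198082011419
front bot [ 0.6589 -0.0309  0.031 ] 77.93698193529275 -61.05528739129676
rear top [ 0.5    -0.0866  0.062 ] -73.17343262272468 -135.4279098232878
rear bot [ 0.6457 -0.106   0.062 ] 73.8310086066272 -137.2607794882307
[  4.91 -24.48   8.07] [-0.04  0.65  1.43  0.    1.07 -1.49]
```

```bash
python3 -m inch '[{"dx":0.8,"dy":-4,"dz":0,"wx":0,"wy":0,"wz":-0.65},{"dx":0.8,"dy":-4,"dz":0,"wx":0,"wy":0,"wz":0},{"dx":0.8,"dy":-4,"dz":0,"wx":0,"wy":0,"wz":0},{"dx":0.8,"dy":-4,"dz":0,"wx":0,"wy":0,"wz":0},{"dx":0.8,"dy":-4,"dz":0,"wx":0,"wy":0,"wz":0},{"dx":0.8,"dy":-4,"dz":0,"wx":0,"wy":0,"wz":0},{"dx":0,"dy":0,"dz":2,"wx":0,"wy":0,"wz":0},{"dx":0,"dy":0,"dz":2,"wx":0,"wy":0,"wz":0},{"dx":0,"dy":0,"dz":0,"wx":0,"wy":0,"wz":0}]' 0 20
python3 - <<'E'
from h import *
s=sense();T=R.from_quat(s['tool_rot']).as_matrix();K=np.array([.6105,.2178,0]);d=s['tcp_pos']-K
print('yaw',np.degrees(np.arctan2(T[1,1],T[0,1])),'jig x,s',d@X*1000,d@Y*1000+180,'z',s['tcp_pos'][2],manip.tips_ahead)
print('want jig x about', np.interp(d@Y*1000+180,[-228,20],[1.9,-1.8]))
E
```

```text
t: 22.5
tcp_pos: [0.5703, -0.1448, 0.1896]
tool_rot: [0.053, 0.999, 0.001, -0.002]
force: [-0.7, 0.1, 0.5]
finger_gap: 0.0
gripper_force: 0.0
yaw 83.88582749133604 jig x,s 3.6186661464978545 -184.80113405299198 z 0.18960613590262898 0.0726
want jig x about 1.2555007903067352
```

```bash
python3 -m inch '[{"dx":0.2,"dy":0,"dz":3,"wx":0,"wy":0,"wz":0},{"dx":0,"dy":0,"dz":3,"wx":0,"wy":0,"wz":0},{"dx":0,"dy":0,"dz":1.5,"wx":0,"wy":0,"wz":0},{"dx":0,"dy":0,"dz":0.8,"wx":0,"wy":0,"wz":0},{"dx":0,"dy":0,"dz":0,"wx":0,"wy":0,"wz":0},{"dx":0,"dy":0,"dz":0,"wx":0,"wy":0,"wz":0},{"dx":0,"dy":0,"dz":0,"wx":0,"wy":0,"wz":0}]'
python3 - <<'E'
from h import *
s=sense();K=np.array([.6105,.2178,0]);d=s['tcp_pos']-K
print('jig x,s',d@X*1000,d@Y*1000+180,'want',np.interp(d@Y*1000+180,[-228,20],[1.9,-1.8]))
E
python3 -m inch '[{"dx":0,"dy":0.6,"dz":0,"wx":0,"wy":0,"wz":0},{"dx":0,"dy":0.6,"dz":0,"wx":0,"wy":0,"wz":0},{"dx":0,"dy":0.5,"dz":0,"wx":0,"wy":0,"wz":0},{"dx":0,"dy":0.3,"dz":0,"wx":0,"wy":0,"wz":0},{"dx":0,"dy":0.3,"dz":0,"wx":0,"wy":0,"wz":0},{"dx":0,"dy":0.3,"dz":0,"wx":0,"wy":0,"wz":0},{"dx":0,"dy":0.3,"dz":0,"wx":0,"wy":0,"wz":0},{"dx":0,"dy":0.3,"dz":0,"wx":0,"wy":0,"wz":0}]'
```

```text
t: 23.38
tcp_pos: [0.5695, -0.1465, 0.1088]
tool_rot: [0.054, 0.999, -0.0, 0.001]
force: [0.2, 0.1, -0.6]
finger_gap: -0.001
gripper_force: 0.0
jig x,s 3.105866115572107 -186.6277652228382 want 1.2827529488891183
t: 24.38
tcp_pos: [0.5726, -0.1144, 0.1079]
tool_rot: [0.054, 0.999, -0.0, 0.0]
force: [0.9, 0.3, -0.1]
finger_gap: -0.001
gripper_force: 0.0
```

```bash
python3 -m inch '[{"dx":0.2,"dy":0,"dz":0,"wx":0,"wy":0,"wz":0},{"dx":0,"dy":0.3,"dz":0,"wx":0,"wy":0,"wz":0},{"dx":0,"dy":0.3,"dz":0,"wx":0,"wy":0,"wz":0},{"dx":0,"dy":0.3,"dz":0,"wx":0,"wy":0,"wz":0},{"dx":0,"dy":0.3,"dz":0,"wx":0,"wy":0,"wz":0},{"dx":0,"dy":0.3,"dz":0,"wx":0,"wy":0,"wz":0},{"dx":0,"dy":0.3,"dz":0,"wx":0,"wy":0,"wz":0}]'
python3 - <<'E'
from h import *
s=sense();K=np.array([.6105,.2178,0]);d=s['tcp_pos']-K
print('jig x,s',d@X*1000,d@Y*1000+180,'want',np.interp(d@Y*1000+180,[-228,20],[1.9,-1.8]))
E
```

```text
t: 25.25
tcp_pos: [0.5725, -0.0962, 0.1079]
tool_rot: [0.054, 0.999, -0.0, -0.0]
force: [-0.6, -0.1, 0.1]
finger_gap: -0.005
gripper_force: 0.8
jig x,s 0.021723802363688142 -136.26830101468676 want 0.5314222328804072
```

```bash
cat >> h.py <<'E'
K=np.array([.6105,.2178,0])
def dot(f,box=None):
    im=cv2.imread('pics/'+f+'.png'); h=cv2.cvtColor(im,cv2.COLOR_BGR2HSV); m=cv2.inRange(h,(120,40,80),(150,255,255))
    n,l,st,c=cv2.connectedComponentsWithStats(m); 
    for i in range(1,n):
        if st[i,4]>40:
            q=atz(load(f),*c[i],.031); print(f,c[i].round(1),st[i,4],'jig',((q-K)@X*1000).round(1),((q-K)@Y*1000+180).round(1))
E
python3 - <<'E'
from h import *
snap('top','t7');snap('wrist','w7')
for f in('top0','t7','w1','w7'): dot(f)
E
```

```text
top0 [411.8 163.5] 47 jig 48.2 -346.6
top0 [336.3 167.8] 92 jig 1.6 -93.6
top0 [359.4 242.8] 130 jig -241.4 -202.6
top0 [478.2 249.3] 64 jig -212.0 -600.3
t7 [291.7  91. ] 47 jig 247.0 92.4
t7 [478.4 249.4] 54 jig -212.3 -600.8
w1 [154.8 147.7] 1209 jig 2.9 -98.3
w1 [ 63.  235.2] 52 jig 112.0 -224.4
w1 [ 98.1 244.9] 73 jig 124.1 -184.0
w7 [451.  274.3] 6416 jig 7.6 -69.7
```

Run:
```python
from h import *
snap('side','s7')
for f in('side0','s7'): dot(f)
im=cv2.imread('pics/w7.png')
# sled front edge and stop face along jig lines x=-40,-20 : r-b profile in s at z=.031
p=load('w7')
for z in(.031,.062):
  for x in(-50,-30,40):
    pts=[K+X*x/1000+Y*(sv-180)/1000+np.array([0,0,z]) for sv in range(-140,60,4)]
    uv=proj(p,pts); print(z,x,[int(im[int(round(v)),int(round(u)),2])-int(im[int(round(v)),int(round(u)),0]) if 0<=u<639.4 and 0<=v<399.4 else None for u,v in uv])
```

```text
side0 [349.5 215.2] 111 jig 6.0 -77.2
side0 [252.1 216.1] 54 jig -252.2 3.6
side0 [273.4 270. ] 198 jig -243.1 -209.1
side0 [410.4 286.9] 118 jig 41.6 -358.6
s7 [345.4 212. ] 81 jig 0.3 -60.7
s7 [252.1 216.1] 54 jig -252.2 3.6
s7 [273.4 270. ] 198 jig -243.1 -209.1
s7 [410.4 286.9] 118 jig 41.6 -358.6
0.031 -50 [54, 56, 54, 54, 55, 62, 70, 70, 68, 14, 1, 1, 0, -1, 0, 0, 0, -1, 0, 0, -1, -3, -1, 0, 0, 0, 37, 48, 48, 46, 48, 46, 49, 47, 48, 48, 48, None, None, None, None, None, None, None, None, None, None, None, None, None]
0.031 -30 [54, 55, 54, 54, 54, 59, 70, 70, 69, 40, 1, 0, 2, -1, -1, -2, 0, 0, 0, -2, -2, -1, -1, 0, -2, 0, 29, 47, 46, 46, 46, 48, 46, 47, 47, 47, 45, 47, 40, None, None, None, None, None, None, None, None, None, None, None]
0.031 40 [3, -1, 5, -4, 2, 3, 1, 0, 0, 0, -4, -2, -1, -5, -5, -5, -6, -6, -4, -5, 0, -2, 0, 0, 0, -1, 2, 46, 45, 44, 54, 56, 57, 56, 55, 56, 57, 57, 56, 57, 57, 57, 56, 54, None, None, None, None, None, None]
0.062 -50 [54, 54, 53, 55, 62, 69, 69, 68, 0, 1, 0, 1, -1, 0, -1, -1, 0, 0, -1, 0, 0, 46, 47, 46, 48, 47, 49, 48, 49, 49, None, None, None, None, None, None, None, None, None, None, None, None, None, None, None, None, None, None, None, None]
0.062 -30 [52, 51, 51, 52, 61, 65, 65, 53, -1, 0, 0, -2, -1, -1, 1, -1, -2, -1, -1, -1, -1, 47, 38, 41, 39, 38, 18, -2, 3, 39, 40, 38, None, None, None, None, None, None, None, None, None, None, None, None, None, None, None, None, None, None]
0.062 40 [-1, 1, 0, 0, 3, 1, -5, -2, -1, -4, -7, -4, -1, -3, -10, -4, -1, -3, -2, -1, 3, 0, 2, 4, 1, 2, 11, 35, 31, 35, 37, 39, 47, 48, 56, 57, 57, None, None, None, None, None, None, None, None, None, None, None, None, None]
```

The sled is already sliding: the rear face is near s = -122 mm, as the finger width predicts. About 95 mm remains, so I'll continue gently.

```bash
python3 -m inch '[{"dx":0,"dy":0.4,"dz":0,"wx":0,"wy":0,"wz":0},{"dx":0,"dy":0.4,"dz":0,"wx":0,"wy":0,"wz":0},{"dx":0,"dy":0.4,"dz":0,"wx":0,"wy":0,"wz":0},{"dx":0,"dy":0.4,"dz":0,"wx":0,"wy":0,"wz":0},{"dx":0,"dy":0.4,"dz":0,"wx":0,"wy":0,"wz":0},{"dx":0,"dy":0.4,"dz":0,"wx":0,"wy":0,"wz":0},{"dx":0,"dy":0.4,"dz":0,"wx":0,"wy":0,"wz":0},{"dx":0,"dy":0.4,"dz":0,"wx":0,"wy":0,"wz":0},{"dx":0,"dy":0.4,"dz":0,"wx":0,"wy":0,"wz":0},{"dx":0,"dy":0.4,"dz":0,"wx":0,"wy":0,"wz":0}]'
python3 -m inch '[{"dx":0,"dy":0.4,"dz":0,"wx":0,"wy":0,"wz":0},{"dx":0,"dy":0.4,"dz":0,"wx":0,"wy":0,"wz":0},{"dx":0,"dy":0.4,"dz":0,"wx":0,"wy":0,"wz":0},{"dx":0,"dy":0.4,"dz":0,"wx":0,"wy":0,"wz":0},{"dx":0,"dy":0.4,"dz":0,"wx":0,"wy":0,"wz":0},{"dx":0,"dy":0.4,"dz":0,"wx":0,"wy":0,"wz":0},{"dx":0,"dy":0.4,"dz":0,"wx":0,"wy":0,"wz":0},{"dx":0,"dy":0.4,"dz":0,"wx":0,"wy":0,"wz":0},{"dx":0,"dy":0.4,"dz":0,"wx":0,"wy":0,"wz":0},{"dx":0,"dy":0.4,"dz":0,"wx":0,"wy":0,"wz":0}]'
python3 - <<'E'
from h import *
s=sense();d=s['tcp_pos']-K
print('jig x,s',d@X*1000,d@Y*1000+180,'want',np.interp(d@Y*1000+180,[-228,20],[1.9,-1.8]),s['force'])
snap('side','s8');dot('s8')
E
```

```text
t: 26.65
tcp_pos: [0.5769, -0.0564, 0.1079]
tool_rot: [0.054, 0.999, -0.0, 0.0]
force: [-0.0, -1.8, -0.2]
finger_gap: 0.002
gripper_force: 0.9
t: 27.9
tcp_pos: [0.5812, -0.0166, 0.1079]
tool_rot: [0.054, 0.999, -0.0, -0.0]
force: [-0.4, -2.0, 0.3]
finger_gap: 0.001
gripper_force: 1.0
jig x,s -0.9495484521649259 -56.21975912250747 want -0.6628503679303321 [-0.37207483 -2.03783169  0.26578827]
s8 [252.1 216.1] 54 jig -252.2 3.6
s8 [273.5 270. ] 197 jig -243.0 -209.0
s8 [410.4 286.9] 118 jig 41.6 -358.6
```

```bash
python3 -m inch '[{"dx":0,"dy":0.2,"dz":0,"wx":0,"wy":0,"wz":0},{"dx":0,"dy":0.2,"dz":0,"wx":0,"wy":0,"wz":0},{"dx":0,"dy":0.2,"dz":0,"wx":0,"wy":0,"wz":0},{"dx":0,"dy":0.2,"dz":0,"wx":0,"wy":0,"wz":0},{"dx":0,"dy":0.1,"dz":0,"wx":0,"wy":0,"wz":0},{"dx":0,"dy":0.1,"dz":0,"wx":0,"wy":0,"wz":0},{"dx":0,"dy":0.1,"dz":0,"wx":0,"wy":0,"wz":0}]'
python3 -m inch '[{"dx":0,"dy":0.05,"dz":0,"wx":0,"wy":0,"wz":0},{"dx":0,"dy":0.05,"dz":0,"wx":0,"wy":0,"wz":0},{"dx":0,"dy":0.05,"dz":0,"wx":0,"wy":0,"wz":0},{"dx":0,"dy":0.05,"dz":0,"wx":0,"wy":0,"wz":0}]'
```

```text
t: 28.82
tcp_pos: [0.5824, -0.0059, 0.1079]
tool_rot: [0.054, 0.999, -0.0, 0.0]
force: [-0.8, -3.3, 0.7]
finger_gap: -0.001
gripper_force: 1.1
t: 29.32
tcp_pos: [0.5826, -0.0039, 0.1079]
tool_rot: [0.054, 0.999, -0.0, 0.0]
force: [-0.5, -3.1, -0.1]
finger_gap: 0.003
gripper_force: 1.1
```

```bash
python3 -m inch '[{"dx":0,"dy":0.05,"dz":0,"wx":0,"wy":0,"wz":0},{"dx":0,"dy":0.05,"dz":0,"wx":0,"wy":0,"wz":0}]'
```

```text
t: 29.58
tcp_pos: [0.5827, -0.0029, 0.1079]
tool_rot: [0.054, 0.999, 0.0, 0.0]
force: [-0.4, -2.4, 0.3]
finger_gap: 0.003
gripper_force: 1.1
```

```bash
for i in 1; do python3 -m inch '[{"dx":0,"dy":0.05,"dz":0,"wx":0,"wy":0,"wz":0},{"dx":0,"dy":0.05,"dz":0,"wx":0,"wy":0,"wz":0}]'; done | grep -E "tcp|^force"
python3 -m inch '[{"dx":0,"dy":0.05,"dz":0,"wx":0,"wy":0,"wz":0}]' | grep -E "tcp|^force"
python3 - <<'E'
from h import *
snap('wrist','w8');p=load('w8');im=cv2.imread('pics/w8.png')
for z,x in((.031,-50),(.073,-50)):
    pts=[K+X*x/1000+Y*(sv-180)/1000+np.array([0,0,z]) for sv in range(20,80,2)]
    uv=proj(p,pts);print(z,uv[[0,-1]].round(),[int(im[int(round(v)),int(round(u)),2])-int(im[int(round(v)),int(round(u)),0]) if 0<=u<639.4 and 0<=v<399.4 else None for u,v in uv])
E
```

```text
tcp_pos: [0.5828, -0.0019, 0.1079]
force: [-1.2, -2.0, 0.3]
tcp_pos: [0.5827, -0.0016, 0.1079]
force: [-1.4, -4.7, 1.8]
0.031 [[457. 163.]
 [586. 164.]] [-1, 0, -1, 0, 0, 0, 0, -1, -2, -1, -1, 0, 0, 0, 0, -1, -1, -2, 0, 8, -2, -2, -1, -1, -1, -1, -2, -3, -1, -1]
0.073 [[508. 188.]
 [685. 190.]] [0, 0, -2, -1, -2, 7, 0, -3, -1, -1, -2, -1, -1, -2, -1, -2, -1, -1, 0, -2, -1, -1, None, None, None, None, None, None, None, None]
```

```bash
python3 -m inch '[{"dx":0,"dy":0.04,"dz":0,"wx":0,"wy":0,"wz":0},{"dx":0,"dy":0,"dz":0,"wx":0,"wy":0,"wz":0}]' | grep -E "tcp|^force"
```

```text
tcp_pos: [0.5825, -0.0014, 0.1079]
force: [-2.1, -5.2, 0.7]
```

```bash
python3 -m inch '[{"dx":0,"dy":0.05,"dz":0,"wx":0,"wy":0,"wz":0},{"dx":0,"dy":0,"dz":0,"wx":0,"wy":0,"wz":0}]' | grep -E "tcp|^force"
python3 -m inch '[{"dx":0,"dy":0.05,"dz":0,"wx":0,"wy":0,"wz":0},{"dx":0,"dy":0,"dz":0,"wx":0,"wy":0,"wz":0}]' | grep -E "tcp|^force"
```

```text
tcp_pos: [0.5825, -0.0013, 0.1079]
force: [-2.6, -7.1, 1.1]
tcp_pos: [0.5825, -0.0013, 0.1079]
force: [-2.3, -7.8, 1.8]
```

The sled is in firm contact at about 8 N with no further motion. I'll back off, lift and inspect.

```bash
python3 -m inch '[{"dx":0,"dy":-0.5,"dz":0,"wx":0,"wy":0,"wz":0},{"dx":0,"dy":-1.2,"dz":0,"wx":0,"wy":0,"wz":0},{"dx":0,"dy":-1.2,"dz":0,"wx":0,"wy":0,"wz":0},{"dx":0,"dy":0,"dz":-4,"wx":0,"wy":0,"wz":0},{"dx":0,"dy":0,"dz":-4,"wx":0,"wy":0,"wz":0},{"dx":0,"dy":0,"dz":-4.2,"wx":0,"wy":0,"wz":0},{"dx":-1.7,"dy":4,"dz":0,"wx":0,"wy":0,"wz":0},{"dx":-1.7,"dy":4,"dz":0,"wx":0,"wy":0,"wz":0},{"dx":-1.6,"dy":4,"dz":0,"wx":0,"wy":0,"wz":0},{"dx":0,"dy":0,"dz":0,"wx":0,"wy":0,"wz":0}]'
python3 -m inch '[{"dx":0,"dy":0,"dz":0,"wx":0,"wy":0,"wz":0},{"dx":0,"dy":0,"dz":0,"wx":0,"wy":0,"wz":0}]' 1
python3 - <<'E'
from h import *
snap('wrist','w9');p=load('w9');print(proj(p,[[.657,.0847,.065]]))
cv2.imwrite('pics/c9.png',cv2.resize(cv2.imread('pics/w9.png')[20:290,130:490],(800,600),interpolation=cv2.INTER_CUBIC))
try: gap('w9',[(210,212)],(219,226),(300,330),(308,328))
except Exception as e: print(e)
E
```

```text
t: 32.0
tcp_pos: [0.6435, 0.0871, 0.2298]
tool_rot: [0.053, 0.999, 0.0, 0.001]
force: [-0.3, 0.0, 0.6]
finger_gap: -0.001
gripper_force: 0.0
t: 32.25
tcp_pos: [0.642, 0.0837, 0.2297]
tool_rot: [0.055, 0.998, -0.0, -0.001]
force: [0.3, -0.5, 0.1]
finger_gap: 0.418
gripper_force: 0.0
[[322.10750642 221.95054162]]
face px 304.67
pin px 321.44
past mm [-12.36] parallax per mm height 0.012
```

View pics/c9.png

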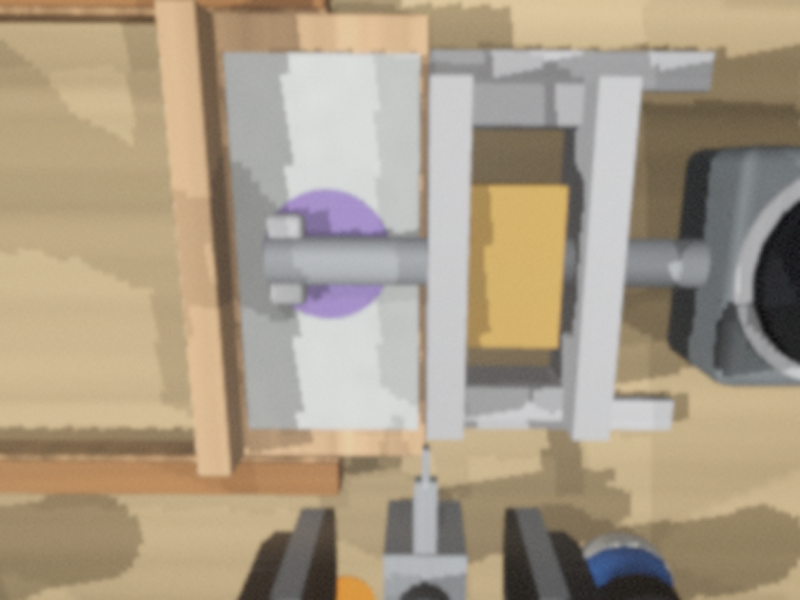

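The sled front edge (x≈428 at the top, 424 at the bottom) lies parallel to the stop face and against it. The stop face corner (428,438) is level with the pin (427,450), the nut is on the front plate with the gap behind it, and the hand is clear.

```bash
python3 -m inch '[{"dx":0,"dy":0,"dz":-3,"wx":0,"wy":0,"wz":0},{"dx":0,"dy":0,"dz":0,"wx":0,"wy":0,"wz":0},{"dx":0,"dy":0,"dz":0,"wx":0,"wy":0,"wz":0}]' | head -2; python3 -c "
from station import workorder
print(workorder.sign_off())"
```

```text
t: 32.67
tcp_pos: [0.6421, 0.0844, 0.2595]
the job is handed in; nothing more can be done
None
```

The job is handed in at about 33 s: I wound the stop about 6 mm past the pointer and back level with it, the nut on its front plate, then pushed the sled square against it at about 8 N; the last picture shows stop and pointer still level, but I did not check the bystanders separately.

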